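# Size a capped sample tube in a taper gauge

### The arm

A 6-joint arm with a two-finger parallel gripper is mounted at the origin on the work surface. World frame = base frame: x ahead of the robot, y to its left, z up, the work surface at z = 0. Lengths are in mm, angles in rad, forces in N, time in s.
With the tool pointing down it reaches from about 350 to 875 mm from the base axis. Payload 4.2 kg.
Tool frame: the origin (TCP) lies midway between the tips of the shut fingers; the grasp point (between the pads) lies 19 mm behind it; z points along the fingers, y is the line along which they close (so a half turn about z gives the same grasp; the last joint's range is limited). The gripper opens to 85 mm and grips with 20 to 120 N. Pads are 22 mm wide; open, the fingers measure 114 mm over their backs; the gripper's body (76 mm by 85 mm) begins 54 mm behind the grasp point. The pads swing forward as they close: fully open they stand 13 mm farther back than shut.
Start: joints at [0.259, 0.385, 0.008, 0, -1.194, -0.259], TCP at [624.979, 0.025, 231.312] pointing down, gripper open.
Joint ranges: [-3.14, 3.14], [-1.21, 2.06], [-1.07, 1.41], [-3.16, 2.05], [-2.99, -0.16], [-3.1, 3.1]. Speed limits (rad/s): [2.79, 2.79, 3.14, 3.14, 3.14, 3.14].

### API

Orientations are given as a unit quaternion [x, y, z, w].
In Python, from bench import arm gives the robot as it stands.
- The arm moves only by the tool send_rows, never from a script. Its argument "targets" is a list of rows, each an object of numbers: "gripper": the gripper command: -1 is fully open, 1 is shut, values between are in proportion; "x", "y", "z": the shift along the tool's x, y, z in cm; "ax", "ay", "az": the turn, a rotation vector about the tool's x, y, z in degrees. A call has 1 to 5 rows; each row shifts and turns the commanded pose from where the row before left it, along the tool's axes as they then stand; what a row does not reach is not made up. A row lasts 1/12 s, in which the tool goes at most 41.7 mm and 7.16 degrees, less where a joint would pass 70% of its speed; a pose out of reach is approached as far as the arm can. A call is refused whole if a number of a shift passes 4.17 or a number of a turn 7.16, either way. A call with a gripper value outside its range is refused whole. The fingers move at their own pace and stop on an object; the grip force is fixed at half the most. Time passes only in rows, so rows that do not move let the fingers close. It gives the time, the measured TCP pose, the force, the opening and the grip force at its end, in the units of the state.
- arm.read_state(): the state, without advancing time (a new reading comes with each control period).
- arm.get_image(name): name is "scene" or "side" or "wrist"; returns (picture, depth): 400x640x3 uint8, red, green, blue; 400x640 float32, mm along the optical axis (not along the pixel's ray), 0 where there is no reading.
- arm.camera_model(name): a dict with "fx", "fy", "cx", "cy" (pixels), "cam_to_world" (4x4, takes a point from camera to world coordinates). Camera axes: x right, y down, z forward; pixel columns grow to the right and rows downward; lengths in mm; the calibration is good to about 2 mm. A picture is of the moment at which its call begins: read the wrist's pose just before it. camera_model takes no time and is no camera call; for the wrist camera it gives the pose at the moment of the call.
- arm.job_done(): hands the job in; it is judged then, once.
Trained networks look in the newest picture that a camera, given by its name, has taken for a name from the list of things; names that differ only in an ending like _2 or _b are one class to them, and where a whole thing is asked for, a point or a joint stands for the part that bears it (a point fixed in the world has none). Each returns a list of dicts, best first, with "score" (0 to 1); they miss things now and then, are a little off and sometimes report something else, mostly with a low value. They report only what shows in the picture. A call takes as long as a camera call.
- arm.boxes_of(camera, thing): "rect" ([left, top, width, height] in pixels, round what is visible of it).
The state is a dict: "clock": time; "joints": joint angles; "joint_vel": joint speeds; "joint_efforts": joint torques, N m; "position": TCP position; "ee_rot": TCP orientation; "contact_force": force on the tool from outside, world axes, zero at the start; "wrist_torque": the same for the moment, N m; "gripper_width": finger opening in mm; "grasp_force": force on a finger pad.
Only numpy, scipy, OpenCV 4.12 (cv2) and the standard library are available. Lean on these libraries where they do the work, as an engineer would, in place of code of your own. Each camera call takes 0.05 s, during which the arm holds its last target. There are 200 camera calls.

### The job

Lift the tube that stands alone out of its single-well white holder, stand it upright on the gauge's base plate at the wide mouth of the tapered slot, and slide it along the slot, gently, until it wedges between both rails. Let go, leaving it upright and wedged there, then slide the gauge's rider along its rail so that its pointer is level with the middle of the tube, and let go. Leave the two tubes in the rack and the other things on the bench alone.

Things in the scene. Friction and masses are not known exactly. Their poses are not given: they have to be found in the camera images.
- tube_a_mid (a point): Centre (42 mm above the flat foot) of one of three capped tubes, 84 mm tall: clear round body, white label, black cap 20 mm wide over the top 22 mm (its middle 31 mm above this point). z: axis. About 20 g. Bodies differ, 13 to 17 mm in diameter; which size stands where is not told. One of the three, not always the same, stands in the single holder, the others in the rack.
- tube_b_mid (a point): Centre (42 mm above the flat foot) of one of three capped tubes, 84 mm tall: clear round body, white label, black cap 20 mm wide over the top 22 mm (its middle 31 mm above this point). z: axis. About 20 g. Bodies differ, 13 to 17 mm in diameter; which size stands where is not told. One of the three, not always the same, stands in the single holder, the others in the rack.
- tube_c_mid (a point): Centre (42 mm above the flat foot) of one of three capped tubes, 84 mm tall: clear round body, white label, black cap 20 mm wide over the top 22 mm (its middle 31 mm above this point). z: axis. About 20 g. Bodies differ, 13 to 17 mm in diameter; which size stands where is not told. One of the three, not always the same, stands in the single holder, the others in the rack.
- holder_mouth (a point): Centre of the mouth of the one well of the single holder, a fixed white block 56 x 56 x 55 mm high. The well is 19 mm in diameter and 45 mm deep (its floor is 10 mm above the bench), so a tube in it shows its upper 39 mm.
- rack_hole0 (a point): Centre of the mouth of one of the two wells of the white rack (fixed block 50 x 110 x 55 mm high, wells as the holder's, 52 mm apart). Its tube stays there.
- rack_hole1 (a point): Centre of the mouth of one of the two wells of the white rack (fixed block 50 x 110 x 55 mm high, wells as the holder's, 52 mm apart). Its tube stays there.
- gauge: Taper gauge fixed to the bench: aluminium plate 8 mm thick (x -45 to 95, y -60 to 115 mm), its top the slot's floor, with two upright steel rails forming a slot. Origin: at bench height on the slot's centre line at its mouth; +y along the slot from wide to narrow, +x to the rider's side. A tube stops with its axis between y = 30 and 70 mm, by its diameter, and stays when let go.
- rail_far: Rail on the gauge's +x side, 45 mm tall on the plate (top 53 mm above the bench), 12 mm thick; origin 8 mm above the gauge's, same axes. Slot: 23 mm wide at y = 0, narrowing evenly by 0.16 mm per mm to 7.8 mm at y = 95 mm; lead-in ahead of it flares to 45 mm at y = -25 mm, before that the plate is open.
- rail_near: Rail on the gauge's -x side, mirror image of the other, same origin. A tube held off the centre line rubs one rail before its true stop. Pressing along the slot with 5 to 10 N wedges it; more than 45 N on a rail is too rough.
- rider_grip (a point): Grip point of the rider, a dark grey upright block 22 (gauge x) x 14 (gauge y) mm, whose top is 62 mm above the bench (14 mm above this point), on a dark carriage 26 x 20 mm (top 26 mm above the bench). It slides on a rail parallel to the slot, 75 mm from its centre line on the +x side, and stays where left. Same axes as the gauge.
- rider_tip (a point): Tip of the rider's pointer, a thin dark blade that points from the rider (same gauge y as the grip point) towards the slot, 22 mm above the bench. Same axes as the gauge.
- rider (a joint): Travel of the rider along the gauge's +y, in m: it equals the pointer's y in the gauge's frame, 0 to 0.095. About 1.5 N moves it. It starts near 0.
- mouse: Bystander: a black computer mouse, 105 x 60 x 32 mm, origin under its centre.
- reagent: Bystander: a white plastic bottle, 60 mm in diameter, 120 mm tall, origin under its centre.

How it is judged:
By the outcome, as a careful person would: the job done as asked, in the order asked, and still so for the second after the job is handed in, with the robot touching nothing.
It also fails if it takes over 67 s, if anything falls off the work surface, if the arm or the gripper's body presses on something with over 40 N, if the wrist force passes 120 N, or if a joint passes its speed limit or range.

## Working session

There is one attempt and no reset: what is moved stays moved. The work goes in short steps, Python scripts to look and compute and a tool call to move; the robot and the scene stay as the last step left them, time stands still between calls to the robot, and variables do not carry over. Pictures are saved under pics/ and viewed, at most 10 in all, crops included, and the job is handed in when it is done.

Besides the shell and the picture viewer there is one more tool, called after "Request:" as name(argument=value, ...) on one line, values as JSON. send_rows: Moves the arm, as the interface text tells. Its arguments: {"type":"object","properties":{"targets":{"type":"array"}},"required":["targets"]}

```bash
mkdir -p pics; ls
cat > h.py <<'E'
import numpy as np, cv2
from bench import arm
def cap(n):
    m=arm.camera_model(n); im,d=arm.get_image(n); return im,d,m
def world(m,d):
    v,u=np.mgrid[0:d.shape[0],0:d.shape[1]]
    P=np.stack([(u-m['cx'])/m['fx']*d,(v-m['cy'])/m['fy']*d,d],-1)
    T=np.array(m['cam_to_world']); W=P@T[:3,:3].T+T[:3,3]; W[d<=0]=np.nan; return W
E
python3 - <<'E'
from h import *
st=arm.read_state();print(st)
for n in ['scene','side','wrist']:
    im,d,m=cap(n); np.savez('%s0.npz'%n,im=im,d=d,T=m['cam_to_world'],k=[m['fx'],m['fy'],m['cx'],m['cy']])
    cv2.imwrite('pics/%s0.png'%n,im[...,::-1])
    print(n,np.round(m['cam_to_world'],3).tolist(),m['fx'])
    if n!='wrist':
        for t in ['tube_a_mid','holder_mouth','gauge','rail_far','rail_near','rider','rider_grip','rider_tip','mouse','reagent','rack_hole0']:
            print(t,[(np.round(b['rect']).tolist(),round(b['score'],2)) for b in arm.boxes_of(n,t)][:4])
E
```

```text
pics
{'clock': 0.0, 'joints': array([ 2.58572541e-01,  3.85570398e-01,  6.61299094e-03, -5.67738026e-04,
       -1.19399658e+00, -2.58600316e-01]), 'joint_vel': array([ 9.41743015e-05, -5.35138684e-04,  3.21770834e-04,  7.11726048e-04,
       -7.80039731e-05, -5.56064625e-04]), 'joint_efforts': array([-9.55001960e-04, -3.92286408e+01,  1.88399577e+01,  4.18616563e+00,
       -4.72148502e-03,  8.27910434e-07]), 'position': array([6.24402764e+02, 1.80771020e-02, 2.30198010e+02]), 'ee_rot': array([-0.70702246,  0.70719022,  0.00077048, -0.0007999 ]), 'contact_force': array([-0.01845934, -0.45875459,  0.43931931]), 'wrist_torque': array([ 0.00408388, -0.00014646, -0.03486799]), 'grasp_force': 0.0, 'gripper_width': 85.19711425948974}
scene [[-0.513, 0.633, -0.579, 1282.043], [0.858, 0.378, -0.348, 437.535], [-0.001, -0.675, -0.737, 886.357], [0.0, 0.0, 0.0, 1.0]] 457.27094350654556
tube_a_mid [([244.0, 112.0, 10.0, 16.0], 0.42), ([357.0, 206.0, 47.0, 32.0], 0.42)]
holder_mouth [([235.0, 119.0, 29.0, 30.0], 0.65)]
gauge [([330.0, 191.0, 87.0, 72.0], 0.74)]
rail_far [([356.0, 205.0, 50.0, 3
[... 573 characters left out ...]
 292.0, 12.0, 24.0], 0.72)]
holder_mouth [([332.0, 300.0, 42.0, 43.0], 0.72), ([216.0, 124.0, 21.0, 44.0], 0.2)]
gauge [([252.0, 169.0, 68.0, 47.0], 0.73), ([393.0, 224.0, 47.0, 48.0], 0.42)]
rail_far [([267.0, 166.0, 30.0, 38.0], 0.63)]
rail_near [([263.0, 167.0, 14.0, 38.0], 0.51)]
rider [([293.0, 169.0, 16.0, 20.0], 0.74)]
rider_grip [([300.0, 170.0, 12.0, 18.0], 0.54)]
rider_tip [([299.0, 170.0, 9.0, 19.0], 0.43)]
mouse [([364.0, 182.0, 31.0, 30.0], 0.71)]
reagent [([216.0, 124.0, 20.0, 44.0], 0.86)]
rack_hole0 [([394.0, 226.0, 49.0, 48.0], 0.87)]
wrist [[-1.0, 0.001, -0.0, 625.829], [0.001, 0.945, 0.327, -83.723], [0.001, 0.327, -0.945, 374.452], [0.0, 0.0, 0.0, 1.0]] 278.35477455352725
```

View pics/scene0.png

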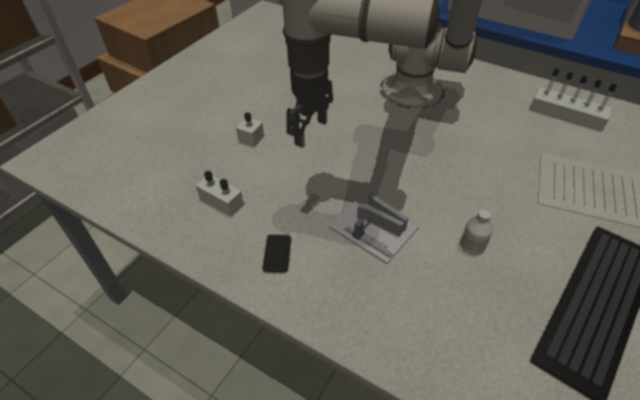

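View pics/wrist0.png

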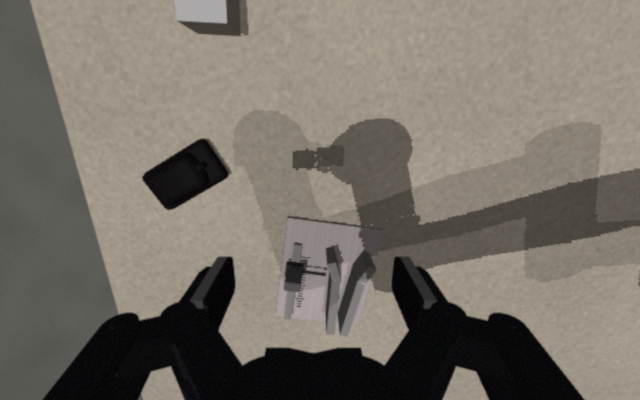

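```bash
cat > m.py <<'E'
from h import *
for n in ['scene','side','wrist']:
    f=np.load(n+'0.npz'); d=f['d']; k=f['k']; m=dict(fx=k[0],fy=k[1],cx=k[2],cy=k[3],cam_to_world=f['T'])
    W=world(m,d); z=W[...,2]
    # clusters at heights
    for lo,hi,nm in [(5,11,'plate'),(49,60,'block/rail tops'),(60,66,'rider'),(85,98,'tubetop'),(110,130,'bottle')]:
        mk=((z>lo)&(z<hi)&(W[...,0]>250)&(W[...,0]<900)).astype(np.uint8)
        c,l,s,_=cv2.connectedComponentsWithStats(mk)
        for i in range(1,c):
            if s[i,4]>12:
                p=W[l==i]; r=cv2.minAreaRect(p[:,:2].astype(np.float32))
                print(n,nm,s[i].tolist(),np.round(np.median(p,0),1),'rect',np.round(r[0],1),np.round(r[1],1),round(r[2],1))
E
python3 m.py
```

```text
scene plate [49, 26, 10, 6, 19] [  346.4 -1386.5     7.4] rect [  348.9 -1386.3] [28.6 34.6] 84.3
scene plate [19, 32, 9, 5, 18] [  441.2 -1457.2     8.3] rect [  443.1 -1460.9] [18.1 36.4] 88.0
scene plate [8, 35, 10, 8, 21] [  484.5 -1459.      8.5] rect [  485.9 -1457.8] [14.9 47.1] 86.1
scene plate [0, 41, 7, 4, 16] [  525.6 -1458.      8.8] rect [  525.4 -1459.6] [25.3 14.4] 10.1
scene plate [256, 134, 8, 9, 15] [ 477.9 -279.     7.5] rect [ 476.9 -278.3] [41.6  5.1] 6.8
scene plate [238, 140, 18, 6, 24] [ 514.4 -299.9    7.5] rect [ 513.9 -302.3] [ 7.  57.5] 8.0
scene plate [329, 194, 90, 69, 1611] [625.8 177.6   8. ] rect [605.5 165.3] [176.1 143.7] 81.8
scene plate [206, 201, 13, 8, 21] [ 756.2 -225.5    7. ] rect [ 758.2 -225.6] [42.7  6.2] 86.1
scene plate [220, 202, 24, 15, 42] [ 750.1 -161.8    8. ] rect [ 743.  -166.6] [31.8 60.9] 54.0
scene plate [363, 219, 6, 6, 16] [601.2 141.4   8. ] rect [602.  141.6] [17.6 11.2] 35.8
scene plate [461, 244, 25, 11, 42] [559.6 395.7   8.4] rect [553.  401.2] [23.4 56.4] 16.9
scene plate [263, 270, 25, 2, 31] [840.3  29.8   9.7] rect 
[... 5687 characters left out ...]
] 27.7
wrist plate [276, 217, 108, 106, 5665] [617.1 126.8   8. ] rect [605.7 163.5] [175.7 139.9] 81.8
wrist plate [352, 277, 20, 48, 279] [548.4 220.3   8. ] rect [548.1 212.7] [93.2 12.4] 80.5
wrist block/rail tops [175, 0, 55, 25, 1233] [ 733.8 -170.4   55.4] rect [ 735.3 -171.6] [20.6 50.8] 87.9
wrist block/rail tops [327, 261, 14, 73, 647] [597.8 167.9  53.1] rect [597.7 172.7] [ 17.6 120.6] 0.8
wrist block/rail tops [340, 265, 37, 71, 697] [567.  171.6  52.9] rect [567.1 177.1] [120.7  19. ] 72.8
wrist block/rail tops [285, 276, 17, 8, 85] [652.8 138.4  54.4] rect [652.6 138.7] [ 3.7 22. ] 79.8
wrist rider [284, 281, 17, 11, 145] [653.7 144.3  61.8] rect [653.6 144.4] [14.  21.9] 83.3
```

The scene shows the single holder with its tube at about (250,128) px and the rack at (220,190). The gauge is at (373,230) with the rider at (357,228), the mouse is at (277,253) and the bottle at (477,230). The wrist view shows the slot widening towards the top of the image, so +y of the gauge is close to world +y, at about 81.8°. The depth sizes match the given ones. The gauge origin is about (577,140), the holder tube about (487.6,-305.5) and the rider about (653.6,144.4).

I'll go above the holder with the fingers closing along the slot direction.

Request:
send_rows(targets=[{"gripper": -1, "x": 3.4, "y": 1.52}, {"gripper": -1, "x": 3.4, "y": 1.52}, {"gripper": -1, "x": 3.4, "y": 1.52}, {"gripper": -1, "x": 3.4, "y": 1.52}, {"gripper": -1, "x": 3.4, "y": 1.52}])

```text
$.targets[0]: bad value
```

Request:
send_rows(targets=[{"gripper": -1, "x": 3.4, "y": 1.52}, {"gripper": -1, "x": 3.4, "y": 1.52}, {"gripper": -1, "x": 3.4, "y": 1.52}, {"gripper": -1, "x": 3.4, "y": 1.52}, {"gripper": -1, "az": -6.82}])

```text
$.targets[0]: bad value
```

Request:
send_rows(targets=[{"gripper": -1, "az": -6.82}, {"gripper": -1, "az": -6.82}, {"gripper": -1, "az": -6.82}, {"gripper": -1, "az": -6.82}, {"gripper": -1, "az": -6.82}])

```text
$.targets[0]: bad value
```

Request:
send_rows(targets=[{"gripper": -1, "az": -6.82}, {"gripper": -1, "az": -6.82}, {"gripper": -1, "az": -6.82}, {"gripper": -1, "az": -6.82}, {"gripper": -1, "az": -6.82}])

```text
$.targets[0]: bad value
```

Request:
send_rows(targets=[{"gripper": -1, "az": -6.82}, {"gripper": -1}, {"gripper": -1}, {"gripper": -1}])

```text
$.targets[0]: bad value
```

Request:
send_rows(targets=[{"gripper": -1, "x": 3.4, "y": 1.52, "z": 0, "ax": 0, "ay": 0, "az": 0}, {"gripper": -1, "x": 3.4, "y": 1.52, "z": 0, "ax": 0, "ay": 0, "az": 0}, {"gripper": -1, "x": 3.4, "y": 1.52, "z": 0, "ax": 0, "ay": 0, "az": 0}, {"gripper": -1, "x": 3.4, "y": 1.52, "z": 0, "ax": 0, "ay": 0, "az": 0}, {"gripper": -1, "x": 3.4, "y": 1.52, "z": 0, "ax": 0, "ay": 0, "az": 0}])

```text
clock: 1.67
position: [548.1, -171.2, 231.5]
ee_rot: [0.707, -0.707, 0.0, -0.0]
contact_force: [0.9, -0.5, -0.1]
gripper_width: 85.3
grasp_force: 0.0
```

Request:
send_rows(targets=[{"gripper": -1, "x": 3.4, "y": 1.52, "z": 0, "ax": 0, "ay": 0, "az": 0}, {"gripper": -1, "x": 3.4, "y": 1.52, "z": 0, "ax": 0, "ay": 0, "az": 0}, {"gripper": -1, "x": 3.4, "y": 1.52, "z": 0, "ax": 0, "ay": 0, "az": 0}, {"gripper": -1, "x": 3.4, "y": 1.52, "z": 0, "ax": 0, "ay": 0, "az": 0}, {"gripper": -1, "x": 0, "y": 0, "z": 0, "ax": 0, "ay": 0, "az": -6.82}])

```text
clock: 2.08
position: [485.5, -310.5, 231.4]
ee_rot: [0.747, -0.665, -0.0, 0.001]
contact_force: [0.4, 1.4, -0.1]
gripper_width: 85.5
grasp_force: 0.0
```

Request:
send_rows(targets=[{"gripper": -1, "x": 0, "y": 0, "z": 0, "ax": 0, "ay": 0, "az": -6.82}, {"gripper": -1, "x": 0, "y": 0, "z": 0, "ax": 0, "ay": 0, "az": -6.82}, {"gripper": -1, "x": 0, "y": 0, "z": 0, "ax": 0, "ay": 0, "az": -6.82}, {"gripper": -1, "x": 0, "y": 0, "z": 0, "ax": 0, "ay": 0, "az": -6.82}, {"gripper": -1, "x": 0, "y": 0, "z": 0, "ax": 0, "ay": 0, "az": -6.82}])

```text
clock: 2.5
position: [488.1, -306.1, 231.4]
ee_rot: [0.911, -0.413, 0.0, -0.0]
contact_force: [0.2, -1.1, 0.0]
gripper_width: 85.5
grasp_force: 0.0
```

Request:
send_rows(targets=[{"gripper": -1, "x": 0, "y": 0, "z": 0, "ax": 0, "ay": 0, "az": -6.82}, {"gripper": -1, "x": 0, "y": 0, "z": 0, "ax": 0, "ay": 0, "az": -6.82}, {"gripper": -1, "x": 0, "y": 0, "z": 0, "ax": 0, "ay": 0, "az": -6.82}, {"gripper": -1, "x": 0, "y": 0, "z": 0, "ax": 0, "ay": 0, "az": -6.82}, {"gripper": -1, "x": 0, "y": 0, "z": 0, "ax": 0, "ay": 0, "az": -6.82}])

```text
clock: 2.92
position: [488.2, -306.0, 231.4]
ee_rot: [0.992, -0.127, 0.0, 0.0]
contact_force: [-0.1, -0.2, -1.0]
gripper_width: 85.1
grasp_force: 0.0
```

Request:
send_rows(targets=[{"gripper": -1, "x": 0, "y": 0, "z": 0, "ax": 0, "ay": 0, "az": -6.82}, {"gripper": -1, "x": 0, "y": 0, "z": 0, "ax": 0, "ay": 0, "az": 0}, {"gripper": -1, "x": 0, "y": 0, "z": 0, "ax": 0, "ay": 0, "az": 0}])

```text
clock: 3.17
position: [488.2, -306.0, 231.4]
ee_rot: [0.997, -0.073, 0.0, 0.0]
contact_force: [-0.8, 0.5, -0.6]
gripper_width: 85.3
grasp_force: 0.0
```

```bash
cat > w.py <<'E'
from h import *
from scipy.spatial.transform import Rotation as R
import sys
def go(tgt,yaw=None):
    st=arm.read_state(); M=R.from_quat(st['ee_rot']).as_matrix()
    print('pos',np.round(st['position'],1),'tooly yaw',round(np.degrees(np.arctan2(M[1,1],M[0,1])),2),'tilt',np.round(M[:,2],4),'q',np.round(st['joints'],2))
    print('tool shift cm',np.round(M.T@(np.array(tgt)-st['position'])/10,2))
def comps(n,bands,near,r,name=None,minpx=12):
    im,d,m=cap(n); W=world(m,d)
    if name: cv2.imwrite('pics/%s.png'%name,im[...,::-1])
    for lo,hi in bands:
        mk=((W[...,2]>lo)&(W[...,2]<hi)&(np.hypot(W[...,0]-near[0],W[...,1]-near[1])<r)).astype(np.uint8)
        c,l,s,_=cv2.connectedComponentsWithStats(mk)
        for i in range(1,c):
            if s[i,4]>minpx:
                p=W[l==i]; q=cv2.minAreaRect(p[:,:2].astype(np.float32))
                cc=cv2.minEnclosingCircle(p[:,:2].astype(np.float32))
                print(n,(lo,hi),s[i].tolist(),'med',np.round(np.median(p,0),1),'rect',np.round(q[0],1),np.round(q[1],1),round(q[2],1),'circ',np.round(cc[0],1),round(cc[1],1))
E
python3 - <<'E'
from w import *
comps('wrist',[(91,98),(52,58)],(488,-305),50,'hold1')
go([487.6,-305.5,62])
E
```

```text
wrist (91, 98) [306, 180, 18, 18, 268] med [ 490.  -306.8   94.4] rect [ 489.4 -306.9] [18. 19.] 81.2 circ [ 489.4 -307. ] 9.9
wrist (52, 58) [286, 151, 57, 56, 1817] med [ 495.  -308.1   55.4] rect [ 489.1 -306.7] [57.1 56.1] 5.9 circ [ 489.1 -306.9] 39.1
pos [ 488.2 -306.   231.3] tooly yaw -98.32 tilt [ 0.  0. -1.] q [-0.28  0.3  -0.12 -0.   -1.15  1.7 ]
tool shift cm [-0.06 -0.04 16.93]
```

Request:
send_rows(targets=[{"gripper": -1, "x": 0.1, "y": 0.05, "z": 3.5, "ax": 0, "ay": 0, "az": 0}, {"gripper": -1, "x": 0, "y": 0, "z": 3.5, "ax": 0, "ay": 0, "az": 0}, {"gripper": -1, "x": 0, "y": 0, "z": 3.5, "ax": 0, "ay": 0, "az": 0}, {"gripper": -1, "x": 0, "y": 0, "z": 3.5, "ax": 0, "ay": 0, "az": 0}, {"gripper": -1, "x": 0, "y": 0, "z": 2.9, "ax": 0, "ay": 0, "az": 0}])

```text
clock: 3.63
position: [488.3, -306.3, 60.2]
ee_rot: [0.997, -0.072, -0.001, -0.0]
contact_force: [-0.1, 0.7, 0.7]
gripper_width: 85.5
grasp_force: 0.0
```

Request:
send_rows(targets=[{"gripper": -1, "x": 0, "y": 0, "z": 0, "ax": 0, "ay": 0, "az": 0}, {"gripper": 0, "x": 0, "y": 0, "z": 0, "ax": 0, "ay": 0, "az": 0}, {"gripper": 0.3, "x": 0, "y": 0, "z": 0, "ax": 0, "ay": 0, "az": 0}, {"gripper": 0.4, "x": 0, "y": 0, "z": 0, "ax": 0, "ay": 0, "az": 0}, {"gripper": 0.5, "x": 0, "y": 0, "z": 0, "ax": 0, "ay": 0, "az": 0}])

```text
clock: 4.05
position: [490.5, -307.1, 64.7]
ee_rot: [0.997, -0.071, 0.002, 0.001]
contact_force: [-0.1, -0.3, 0.7]
gripper_width: 38.6
grasp_force: 0.0
```

Request:
send_rows(targets=[{"gripper": 0.7, "x": 0, "y": 0, "z": 0, "ax": 0, "ay": 0, "az": 0}, {"gripper": 1, "x": 0, "y": 0, "z": 0, "ax": 0, "ay": 0, "az": 0}, {"gripper": 1, "x": 0, "y": 0, "z": 0, "ax": 0, "ay": 0, "az": 0}, {"gripper": 1, "x": 0, "y": 0, "z": 0, "ax": 0, "ay": 0, "az": 0}, {"gripper": 1, "x": 0, "y": 0, "z": 0, "ax": 0, "ay": 0, "az": 0}])

```text
clock: 4.47
position: [490.1, -307.0, 64.0]
ee_rot: [0.997, -0.071, 0.001, 0.001]
contact_force: [-0.5, 0.9, 6.3]
gripper_width: 18.5
grasp_force: 58.4
```

Request:
send_rows(targets=[{"gripper": 1, "x": 0, "y": 0, "z": -1.0, "ax": 0, "ay": 0, "az": 0}, {"gripper": 1, "x": 0, "y": 0, "z": -3.0, "ax": 0, "ay": 0, "az": 0}, {"gripper": 1, "x": 0, "y": 0, "z": -4.0, "ax": 0, "ay": 0, "az": 0}, {"gripper": 1, "x": 0, "y": 0, "z": -4.0, "ax": 0, "ay": 0, "az": 0}, {"gripper": 1, "x": 0, "y": 0, "z": -4.0, "ax": 0, "ay": 0, "az": 0}])

```text
clock: 4.88
position: [488.4, -306.4, 224.4]
ee_rot: [0.997, -0.071, -0.0, -0.0]
contact_force: [0.8, -1.0, 0.0]
gripper_width: 18.5
grasp_force: 58.9
```

Request:
send_rows(targets=[{"gripper": 1, "x": 0.14, "y": -1.5, "z": 0, "ax": 0, "ay": 0, "az": 0}, {"gripper": 1, "x": 0.14, "y": -3, "z": 0, "ax": 0, "ay": 0, "az": 0}, {"gripper": 1, "x": 0.14, "y": -3, "z": 0, "ax": 0, "ay": 0, "az": 0}, {"gripper": 1, "x": 0.14, "y": -3, "z": 0, "ax": 0, "ay": 0, "az": 0}, {"gripper": 1, "x": 0.14, "y": -3, "z": 0, "ax": 0, "ay": 0, "az": 0}])

```text
clock: 5.3
position: [514.8, -172.8, 222.9]
ee_rot: [0.997, -0.072, 0.0, -0.0]
contact_force: [1.3, 0.9, -0.3]
gripper_width: 17.9
grasp_force: 58.9
```

Request:
send_rows(targets=[{"gripper": 1, "x": 0.14, "y": -3, "z": 0, "ax": 0, "ay": 0, "az": 0}, {"gripper": 1, "x": 0.14, "y": -3, "z": 0, "ax": 0, "ay": 0, "az": 0}, {"gripper": 1, "x": 0.14, "y": -3, "z": 0, "ax": 0, "ay": 0, "az": 0}, {"gripper": 1, "x": 0.14, "y": -3, "z": 0, "ax": 0, "ay": 0, "az": 0}, {"gripper": 1, "x": 0.14, "y": -3, "z": 0, "ax": 0, "ay": 0, "az": 0}])

```text
clock: 5.72
position: [543.1, -25.1, 222.9]
ee_rot: [0.997, -0.071, 0.0, -0.0]
contact_force: [0.0, -0.3, -0.2]
gripper_width: 18.3
grasp_force: 58.9
```

Request:
send_rows(targets=[{"gripper": 1, "x": 0.14, "y": -3, "z": 0, "ax": 0, "ay": 0, "az": 0}, {"gripper": 1, "x": 0.14, "y": -3, "z": 0, "ax": 0, "ay": 0, "az": 0}, {"gripper": 1, "x": 0.14, "y": -3, "z": 0, "ax": 0, "ay": 0, "az": 0}, {"gripper": 1, "x": 0.14, "y": -3, "z": 0, "ax": 0, "ay": 0, "az": 0}, {"gripper": 1, "x": 0.14, "y": -1.5, "z": 0, "ax": 0, "ay": 0, "az": 0}])

```text
clock: 6.13
position: [569.6, 108.9, 222.6]
ee_rot: [0.998, -0.07, 0.0, -0.0]
contact_force: [1.2, -0.2, 0.4]
gripper_width: 18.2
grasp_force: 59.0
```

Request:
send_rows(targets=[{"gripper": 1, "x": 0, "y": 0, "z": 0, "ax": 0, "ay": 0, "az": 0}, {"gripper": 1, "x": 0, "y": 0, "z": 0, "ax": 0, "ay": 0, "az": 0}, {"gripper": 1, "x": 0, "y": 0, "z": 0, "ax": 0, "ay": 0, "az": 0}])

```text
clock: 6.38
position: [569.1, 105.4, 222.3]
ee_rot: [0.997, -0.071, -0.0, 0.0]
contact_force: [-0.3, 0.2, 0.1]
gripper_width: 18.4
grasp_force: 59.0
```

Run:
```python
from w import *
comps('wrist',[(5,11),(50,57),(59.5,66)],(604,165),110,'g1',60)
im,d,m=cap('wrist'); W=world(m,d)
# held tube: points between 5 and 120mm below TCP near axis
st=arm.read_state(); p=st['position']
for lo in range(int(p[2])-60,int(p[2])+20,10):
    k=(np.abs(W[...,2]-lo-5)<5)&(np.hypot(W[...,0]-p[0],W[...,1]-p[1])<16)
    if k.sum()>5: print(lo,k.sum(),np.round(W[k].min(0)-p,1),np.round(W[k].max(0)-p,1))
go([573.4,115.1,62])
```

```text
wrist (5, 11) [189, 93, 145, 110, 9156] med [625.5 140.1   8.3] rect [606.2 163.9] [175.4 139. ] 81.7 circ [606.3 162.7] 109.5
wrist (5, 11) [202, 193, 89, 10, 608] med [548.4 214.6   8.2] rect [548.2 200.7] [118.5  14.2] 81.7 circ [546.9 200.8] 59.4
wrist (50, 57) [198, 150, 107, 26, 1155] med [598.8 172.3  53.3] rect [598.4 173.2] [ 18.5 121.6] 0.2 circ [596.4 173.2] 60.8
wrist (50, 57) [201, 182, 104, 24, 1085] med [569.  177.7  53.2] rect [567.9 177.9] [121.3  18.3] 73.4 circ [568.8 177.6] 60.7
wrist (59.5, 66) [257, 100, 15, 22, 292] med [654.5 145.   62.1] rect [654.6 145.3] [14.1 20.8] 82.0 circ [654.6 145.4] 11.9
162 30 [  0.6  -6.7 -54.4] [  6.6   6.8 -50.7]
172 104 [ -1.4  -6.8 -50.5] [  7.2   7.7 -40.5]
182 107 [ -0.4  -6.8 -40.2] [  6.9   8.1 -30.5]
192 139 [ -1.7  -6.9 -30.4] [  7.6   7.9 -20.7]
202 155 [  0.5  -6.7 -20.4] [  7.3   8.2 -10.7]
212 204 [ -2.3  -6.8 -10.4] [ 7.3  7.7 -0.6]
222 178 [ -0.1 -12.5  -0.3] [13.5  9.7  9.5]
232 418 [  1.2 -12.6   9.6] [13.5  9.6 19.5]
pos [569.2 104.9 222.5] tooly yaw -98.25 tilt [-3.e-04 -1.e-04 -1.e+00] q [ 0.46  0.31 -0.12 -0.   -1.14  0.96]
tool shift cm [ 0.27 -1.07 16.05]
```

View pics/g1.png

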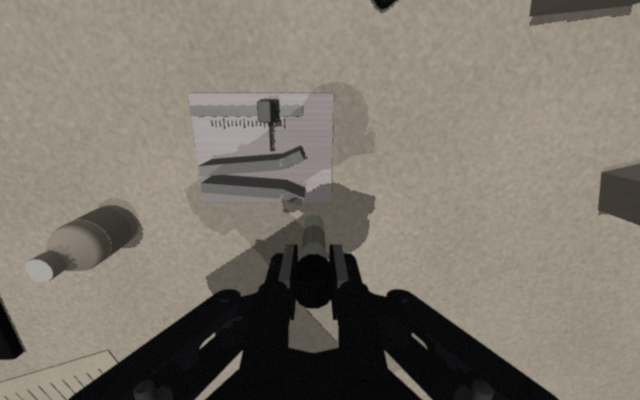

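The view shows the held tube hanging straight between the fingers at about (315,265) px. The gauge is at (262,148), with its mouth on the right at about (303,170).

The tube is about 15 mm across, so it should stop near y = 50. I'll lower it at gauge y = -25.

Request:
send_rows(targets=[{"gripper": 1, "x": 0.33, "y": -1.1, "z": 3.5, "ax": 0, "ay": 0, "az": 0}, {"gripper": 1, "x": 0, "y": 0, "z": 3.5, "ax": 0, "ay": 0, "az": 0}, {"gripper": 1, "x": 0, "y": 0, "z": 3.5, "ax": 0, "ay": 0, "az": 0}, {"gripper": 1, "x": 0, "y": 0, "z": 3.5, "ax": 0, "ay": 0, "az": 0}, {"gripper": 1, "x": 0, "y": 0, "z": 1.4, "ax": 0, "ay": 0, "az": 0}])

```text
clock: 6.9
position: [571.2, 114.2, 63.7]
ee_rot: [0.997, -0.073, -0.004, 0.002]
contact_force: [-0.7, 0.5, -0.3]
gripper_width: 18.1
grasp_force: 59.0
```

Request:
send_rows(targets=[{"gripper": 1, "x": 0, "y": 0, "z": 0, "ax": 0, "ay": 0, "az": 0}, {"gripper": 1, "x": 0, "y": 0, "z": 0, "ax": 0, "ay": 0, "az": 0}, {"gripper": 1, "x": 0, "y": 0, "z": 0.1, "ax": 0, "ay": 0, "az": 0}, {"gripper": 1, "x": 0, "y": 0, "z": 0.1, "ax": 0, "ay": 0, "az": 0}, {"gripper": 1, "x": 0, "y": 0, "z": 0.1, "ax": 0, "ay": 0, "az": 0}])

```text
clock: 7.32
position: [575.2, 116.8, 66.9]
ee_rot: [0.997, -0.071, 0.001, -0.001]
contact_force: [1.0, 0.3, -0.1]
gripper_width: 18.3
grasp_force: 59.2
```

Request:
send_rows(targets=[{"gripper": 1, "x": 0, "y": 0, "z": 0, "ax": 0, "ay": 0, "az": 0}, {"gripper": 1, "x": 0, "y": 0, "z": 0, "ax": 0, "ay": 0, "az": 0}, {"gripper": 1, "x": 0, "y": 0, "z": 0.1, "ax": 0, "ay": 0, "az": 0}, {"gripper": 1, "x": 0, "y": 0, "z": 0, "ax": 0, "ay": 0, "az": 0}])

```text
clock: 7.65
position: [574.3, 116.6, 64.4]
ee_rot: [0.997, -0.071, 0.0, -0.0]
contact_force: [0.4, -0.4, -0.9]
gripper_width: 18.2
grasp_force: 59.2
```

Request:
send_rows(targets=[{"gripper": 1, "x": 0, "y": 0, "z": 0.1, "ax": 0, "ay": 0, "az": 0}, {"gripper": 1, "x": 0, "y": 0, "z": 0, "ax": 0, "ay": 0, "az": 0}, {"gripper": 1, "x": 0, "y": 0, "z": 0, "ax": 0, "ay": 0, "az": 0}])

```text
clock: 7.9
position: [574.2, 116.6, 63.2]
ee_rot: [0.997, -0.071, -0.0, 0.0]
contact_force: [-0.3, 0.2, -0.1]
gripper_width: 18.5
grasp_force: 59.2
```

Request:
send_rows(targets=[{"gripper": 1, "x": 0, "y": 0, "z": 0.1, "ax": 0, "ay": 0, "az": 0}, {"gripper": 1, "x": 0, "y": 0, "z": 0, "ax": 0, "ay": 0, "az": 0}, {"gripper": 1, "x": 0, "y": 0, "z": 0, "ax": 0, "ay": 0, "az": 0}])

```text
clock: 8.15
position: [574.3, 116.6, 62.2]
ee_rot: [0.997, -0.071, -0.0, 0.0]
contact_force: [-0.6, 0.4, -0.2]
gripper_width: 17.9
grasp_force: 59.2
```

Request:
send_rows(targets=[{"gripper": 1, "x": 0, "y": 0, "z": 0.05, "ax": 0, "ay": 0, "az": 0}, {"gripper": 1, "x": 0, "y": 0, "z": 0, "ax": 0, "ay": 0, "az": 0}, {"gripper": 1, "x": 0, "y": 0, "z": 0, "ax": 0, "ay": 0, "az": 0}])

```text
clock: 8.4
position: [574.4, 116.6, 62.0]
ee_rot: [0.997, -0.071, 0.0, -0.0]
contact_force: [-0.2, -0.0, 1.4]
gripper_width: 18.3
grasp_force: 59.3
```

Request:
send_rows(targets=[{"gripper": 1, "x": 0, "y": 0, "z": 0.05, "ax": 0, "ay": 0, "az": 0}, {"gripper": 1, "x": 0, "y": 0, "z": 0, "ax": 0, "ay": 0, "az": 0}, {"gripper": 1, "x": 0, "y": 0, "z": 0, "ax": 0, "ay": 0, "az": 0}])

```text
clock: 8.65
position: [574.7, 116.6, 62.0]
ee_rot: [0.997, -0.071, 0.0, -0.0]
contact_force: [-0.6, -0.5, 5.5]
gripper_width: 18.2
grasp_force: 59.6
```

Request:
send_rows(targets=[{"gripper": 0.35, "x": 0, "y": 0, "z": 0, "ax": 0, "ay": 0, "az": 0}, {"gripper": 0.35, "x": 0, "y": 0, "z": 0, "ax": 0, "ay": 0, "az": 0}, {"gripper": 0.35, "x": 0, "y": 0, "z": 0, "ax": 0, "ay": 0, "az": 0}, {"gripper": 0.35, "x": 0, "y": 0, "z": 0, "ax": 0, "ay": 0, "az": 0}, {"gripper": 0.35, "x": 0, "y": 0, "z": 0, "ax": 0, "ay": 0, "az": 0}])

```text
clock: 9.07
position: [574.2, 116.5, 61.0]
ee_rot: [0.997, -0.071, -0.0, 0.0]
contact_force: [0.5, 0.7, 0.3]
gripper_width: 27.7
grasp_force: 0.0
```

Request:
send_rows(targets=[{"gripper": 0.5, "x": 0, "y": 0, "z": 0, "ax": 0, "ay": 0, "az": 0}, {"gripper": 0.6, "x": 0, "y": 0, "z": 0, "ax": 0, "ay": 0, "az": 0}, {"gripper": 1, "x": 0, "y": 0, "z": 0, "ax": 0, "ay": 0, "az": 0}, {"gripper": 1, "x": 0, "y": 0, "z": 0, "ax": 0, "ay": 0, "az": 0}, {"gripper": 1, "x": 0, "y": 0, "z": 0, "ax": 0, "ay": 0, "az": 0}])

```text
clock: 9.48
position: [574.3, 116.6, 61.3]
ee_rot: [0.997, -0.071, 0.0, -0.0]
contact_force: [-0.0, 0.4, -0.7]
gripper_width: 18.3
grasp_force: 58.5
```

Run:
```python
from w import *
im,d,m=cap('wrist'); W=world(m,d); cv2.imwrite('pics/st.png',im[150:400,150:480][...,::-1])
st=arm.read_state(); p=st['position']
for lo in range(8,90,10):
    k=(np.abs(W[...,2]-lo-5)<5)&(np.hypot(W[...,0]-p[0],W[...,1]-p[1])<14)
    if k.sum()>5: print(lo,k.sum(),np.round(W[k].min(0)-p,1),np.round(W[k].max(0)-p,1))
comps('wrist',[(50,57)],(584,175),80,None,60)
go([0,0,0]); print(st['contact_force'])
```

```text
8 298 [-11.6 -13.8 -53.3] [ 13.1  13.8 -43.5]
18 106 [ -0.9  -6.8 -43.1] [  7.7   7.2 -33.4]
28 123 [ -0.6  -6.9 -32.8] [  7.8   7.6 -23.4]
38 154 [  0.2  -6.9 -23.2] [  7.8   8.  -13.3]
48 194 [ -2.3  -6.9 -13.3] [ 7.9  7.7 -3.4]
58 194 [-0.6 -9.8 -3.2] [10.6  9.   6.7]
68 241 [ 1.2 -9.7  6.8] [10.8  9.6 16.7]
78 419 [ 1.3 -9.9 16.7] [11.1  9.4 26.7]
88 1305 [-11.7 -11.3  26.7] [10.9 11.4 36.7]
wrist (50, 57) [250, 122, 5, 24, 65] med [649.1 139.5  53.4] rect [649.1 139.5] [ 0.8 12. ] 80.7 circ [649.1 139.7] 6.0
wrist (50, 57) [113, 199, 203, 48, 4127] med [599.  172.5  53.3] rect [598.2 173.8] [ 19.2 121.2] 0.3 circ [598.5 173.8] 60.6
wrist (50, 57) [302, 239, 25, 17, 140] med [580.4 116.1  53.7] rect [578.4 115.9] [15.1  7.4] 71.1 circ [575.1 117. ] 7.6
wrist (50, 57) [122, 255, 147, 29, 2766] med [572.9 193.4  53.3] rect [571.9 192.8] [91.1 13.7] 77.4 circ [575.7 192. ] 45.6
pos [574.3 116.6  61.3] tooly yaw -98.16 tilt [ 0.  0. -1.] q [ 0.48  0.49 -0.3  -0.   -0.78  0.95]
tool shift cm [-55.2   19.7    6.13]
[ 0.30050683  0.55866683 -0.36591122]
```

Request:
send_rows(targets=[{"gripper": 1, "x": -0.03, "y": -0.4, "z": 0, "ax": 0, "ay": 0, "az": 0}, {"gripper": 1, "x": 0, "y": -0.4, "z": 0, "ax": 0, "ay": 0, "az": 0}, {"gripper": 1, "x": 0, "y": -0.4, "z": 0, "ax": 0, "ay": 0, "az": 0}, {"gripper": 1, "x": 0, "y": -0.4, "z": 0, "ax": 0, "ay": 0, "az": 0}, {"gripper": 1, "x": 0, "y": -0.4, "z": 0, "ax": 0, "ay": 0, "az": 0}])

```text
clock: 10.0
position: [576.9, 136.9, 61.3]
ee_rot: [0.997, -0.071, -0.0, 0.0]
contact_force: [0.3, -0.3, 0.1]
gripper_width: 18.4
grasp_force: 58.5
```

Request:
send_rows(targets=[{"gripper": 1, "x": 0, "y": -0.4, "z": 0, "ax": 0, "ay": 0, "az": 0}, {"gripper": 1, "x": 0, "y": -0.4, "z": 0, "ax": 0, "ay": 0, "az": 0}, {"gripper": 1, "x": 0, "y": -0.4, "z": 0, "ax": 0, "ay": 0, "az": 0}, {"gripper": 1, "x": 0, "y": -0.4, "z": 0, "ax": 0, "ay": 0, "az": 0}, {"gripper": 1, "x": 0, "y": -0.4, "z": 0, "ax": 0, "ay": 0, "az": 0}])

```text
clock: 10.42
position: [579.8, 156.7, 61.3]
ee_rot: [0.997, -0.071, -0.0, -0.0]
contact_force: [0.2, 0.4, 0.4]
gripper_width: 18.6
grasp_force: 58.5
```

Request:
send_rows(targets=[{"gripper": 1, "x": 0, "y": 0, "z": 0, "ax": 0, "ay": 0, "az": 0}, {"gripper": 1, "x": 0, "y": 0, "z": 0, "ax": 0, "ay": 0, "az": 0}, {"gripper": 1, "x": 0, "y": 0, "z": 0, "ax": 0, "ay": 0, "az": 0}])

```text
clock: 10.67
position: [579.7, 156.3, 61.3]
ee_rot: [0.997, -0.071, 0.0, -0.0]
contact_force: [-0.4, 0.1, -0.5]
gripper_width: 18.5
grasp_force: 58.5
```

```bash
cat > g.py <<'E'
from w import *
O=np.array([577.8,140.6]); a=np.radians(81.75); Y=np.array([np.cos(a),np.sin(a)]); X=np.array([Y[1],-Y[0]])
def st():
    s=arm.read_state(); p=s['position']; F=s['contact_force']; d=p[:2]-O
    print('gauge xy TCP',np.round([d@X,d@Y],2),'z',round(p[2],1),'F gx,gy,z',np.round([F[:2]@X,F[:2]@Y,F[2]],1),'w',round(s['gripper_width'],1),'t',s['clock'])
E
python3 - <<'E'
from g import *
st(); im,d,m=cap('wrist'); cv2.imwrite('pics/sl1.png',cv2.resize(im[130:330,150:450],(750,500))[...,::-1])
E
```

```text
gauge xy TCP [-0.37 15.77] z 61.3 F gx,gy,z [-0.4  0.  -0.5] w 18.5 t 10.6667
```

View pics/sl1.png

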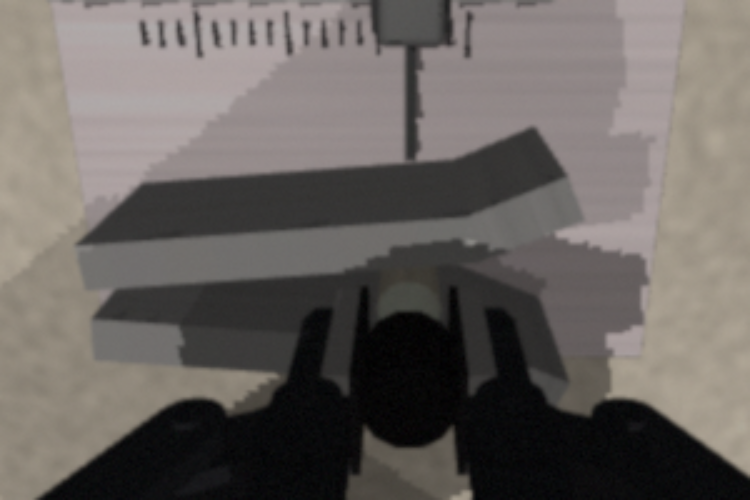

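The tube stands upright between the rails at about (410,300) px in the crop, and no forces have built up. I'll continue gently.

Request:
send_rows(targets=[{"gripper": 1, "x": 0, "y": -0.2, "z": 0, "ax": 0, "ay": 0, "az": 0}, {"gripper": 1, "x": 0, "y": -0.2, "z": 0, "ax": 0, "ay": 0, "az": 0}, {"gripper": 1, "x": 0, "y": -0.2, "z": 0, "ax": 0, "ay": 0, "az": 0}, {"gripper": 1, "x": 0, "y": -0.2, "z": 0, "ax": 0, "ay": 0, "az": 0}, {"gripper": 1, "x": 0, "y": -0.2, "z": 0, "ax": 0, "ay": 0, "az": 0}])

```text
clock: 11.13
position: [581.2, 166.3, 61.3]
ee_rot: [0.997, -0.071, -0.0, 0.0]
contact_force: [0.8, 0.4, 0.7]
gripper_width: 18.2
grasp_force: 58.5
```

Request:
send_rows(targets=[{"gripper": 1, "x": 0, "y": -0.2, "z": 0, "ax": 0, "ay": 0, "az": 0}, {"gripper": 1, "x": 0, "y": -0.2, "z": 0, "ax": 0, "ay": 0, "az": 0}, {"gripper": 1, "x": 0, "y": -0.1, "z": 0, "ax": 0, "ay": 0, "az": 0}, {"gripper": 1, "x": 0, "y": -0.1, "z": 0, "ax": 0, "ay": 0, "az": 0}, {"gripper": 1, "x": 0, "y": -0.1, "z": 0, "ax": 0, "ay": 0, "az": 0}])

```text
clock: 11.55
position: [582.1, 173.1, 61.3]
ee_rot: [0.997, -0.071, -0.0, 0.0]
contact_force: [-0.4, -0.2, -0.1]
gripper_width: 18.2
grasp_force: 58.5
```

Request:
send_rows(targets=[{"gripper": 1, "x": 0, "y": -0.1, "z": 0, "ax": 0, "ay": 0, "az": 0}, {"gripper": 1, "x": 0, "y": -0.1, "z": 0, "ax": 0, "ay": 0, "az": 0}, {"gripper": 1, "x": 0, "y": -0.1, "z": 0, "ax": 0, "ay": 0, "az": 0}, {"gripper": 1, "x": 0, "y": -0.1, "z": 0, "ax": 0, "ay": 0, "az": 0}, {"gripper": 1, "x": 0, "y": 0, "z": 0, "ax": 0, "ay": 0, "az": 0}])

```text
clock: 11.97
position: [582.8, 177.2, 61.3]
ee_rot: [0.997, -0.071, 0.0, -0.0]
contact_force: [-1.7, 0.3, -0.7]
gripper_width: 17.9
grasp_force: 58.5
```

```bash
python3 -c "
from g import *
st()"
```

```text
gauge xy TCP [-0.34 36.96] z 61.3 F gx,gy,z [-1.7  0.1 -0.7] w 17.9 t 11.9667
```

Request:
send_rows(targets=[{"gripper": 1, "x": 0, "y": -0.1, "z": 0, "ax": 0, "ay": 0, "az": 0}, {"gripper": 1, "x": 0, "y": -0.1, "z": 0, "ax": 0, "ay": 0, "az": 0}, {"gripper": 1, "x": 0, "y": 0, "z": 0, "ax": 0, "ay": 0, "az": 0}])

```text
clock: 12.22
position: [583.0, 179.2, 61.3]
ee_rot: [0.997, -0.071, 0.0, -0.0]
contact_force: [-0.3, 0.6, 0.8]
gripper_width: 18.7
grasp_force: 58.5
```

```bash
python3 -c "
from g import *
st()"
```

```text
gauge xy TCP [-0.34 38.94] z 61.3 F gx,gy,z [-0.4  0.6  0.8] w 18.7 t 12.2167
```

Request:
send_rows(targets=[{"gripper": 1, "x": 0, "y": -0.1, "z": 0, "ax": 0, "ay": 0, "az": 0}, {"gripper": 1, "x": 0, "y": -0.1, "z": 0, "ax": 0, "ay": 0, "az": 0}, {"gripper": 1, "x": 0, "y": -0.1, "z": 0, "ax": 0, "ay": 0, "az": 0}, {"gripper": 1, "x": 0, "y": 0, "z": 0, "ax": 0, "ay": 0, "az": 0}])

```text
clock: 12.55
position: [583.6, 182.2, 61.3]
ee_rot: [0.997, -0.071, 0.0, -0.0]
contact_force: [0.2, 0.4, 0.4]
gripper_width: 18.6
grasp_force: 58.5
```

```bash
python3 -c "
from g import *
st()"
```

```text
gauge xy TCP [-0.25 41.98] z 61.3 F gx,gy,z [0.1 0.4 0.4] w 18.6 t 12.55
```

Request:
send_rows(targets=[{"gripper": 1, "x": 0, "y": -0.1, "z": 0, "ax": 0, "ay": 0, "az": 0}, {"gripper": 1, "x": 0, "y": -0.1, "z": 0, "ax": 0, "ay": 0, "az": 0}, {"gripper": 1, "x": 0, "y": -0.1, "z": 0, "ax": 0, "ay": 0, "az": 0}, {"gripper": 1, "x": 0, "y": 0, "z": 0, "ax": 0, "ay": 0, "az": 0}])

```text
clock: 12.88
position: [584.1, 185.1, 61.4]
ee_rot: [0.997, -0.071, 0.0, -0.0]
contact_force: [0.1, -1.3, -0.6]
gripper_width: 18.2
grasp_force: 58.5
```

```bash
python3 -c "
from g import *
st()"
```

```text
gauge xy TCP [-0.14 44.95] z 61.4 F gx,gy,z [ 0.2 -1.3 -0.6] w 18.2 t 12.8833
```

Request:
send_rows(targets=[{"gripper": 1, "x": 0.02, "y": -0.1, "z": 0, "ax": 0, "ay": 0, "az": 0}, {"gripper": 1, "x": 0, "y": -0.1, "z": 0, "ax": 0, "ay": 0, "az": 0}, {"gripper": 1, "x": 0, "y": 0, "z": 0, "ax": 0, "ay": 0, "az": 0}])

```text
clock: 13.13
position: [584.5, 187.1, 61.4]
ee_rot: [0.997, -0.071, 0.0, -0.0]
contact_force: [1.3, -0.4, -0.3]
gripper_width: 18.3
grasp_force: 58.5
```

```bash
python3 -c "
from g import *
st();arm.get_image('side');st();arm.get_image('side');st()"
```

```text
gauge xy TCP [-2.000e-02  4.693e+01] z 61.4 F gx,gy,z [ 1.3 -0.2 -0.3] w 18.3 t 13.1333
gauge xy TCP [-4.000e-02  4.692e+01] z 61.4 F gx,gy,z [ 1.6 -0.1 -0. ] w 18.6 t 13.1833
gauge xy TCP [-3.000e-02  4.692e+01] z 61.4 F gx,gy,z [ 1.3 -1.5 -0.5] w 18.2 t 13.2333
```

Request:
send_rows(targets=[{"gripper": 1, "x": 0.05, "y": 0, "z": 0, "ax": 0, "ay": 0, "az": 0}, {"gripper": 1, "x": 0, "y": -0.1, "z": 0, "ax": 0, "ay": 0, "az": 0}, {"gripper": 1, "x": 0, "y": -0.1, "z": 0, "ax": 0, "ay": 0, "az": 0}, {"gripper": 1, "x": 0, "y": 0, "z": 0, "ax": 0, "ay": 0, "az": 0}])

```text
clock: 13.57
position: [585.1, 188.9, 61.3]
ee_rot: [0.997, -0.071, -0.0, 0.0]
contact_force: [0.8, -0.4, -0.7]
gripper_width: 18.1
grasp_force: 58.5
```

```bash
python3 -c "
from g import *
st();arm.get_image('side');st();arm.get_image('side');st()"
```

```text
gauge xy TCP [ 0.25 48.87] z 61.3 F gx,gy,z [ 0.9 -0.2 -0.7] w 18.1 t 13.5667
gauge xy TCP [ 0.25 48.85] z 61.3 F gx,gy,z [0.1 0.1 0.5] w 18.0 t 13.6167
gauge xy TCP [ 0.27 48.83] z 61.3 F gx,gy,z [ 0.9 -0.2 -0.1] w 18.1 t 13.6667
```

Request:
send_rows(targets=[{"gripper": 1, "x": 0.03, "y": 0, "z": 0, "ax": 0, "ay": 0, "az": 0}, {"gripper": 1, "x": 0, "y": -0.1, "z": 0, "ax": 0, "ay": 0, "az": 0}, {"gripper": 1, "x": 0, "y": -0.1, "z": 0, "ax": 0, "ay": 0, "az": 0}, {"gripper": 1, "x": 0, "y": 0, "z": 0, "ax": 0, "ay": 0, "az": 0}])

```text
clock: 14.0
position: [585.3, 190.1, 61.3]
ee_rot: [0.997, -0.071, -0.001, 0.001]
contact_force: [1.3, -3.2, 2.3]
gripper_width: 18.2
grasp_force: 58.6
```

```bash
python3 -c "
from g import *
st();arm.get_image('side');st();arm.get_image('side');st()"
```

```text
gauge xy TCP [ 0.36 50.08] z 61.3 F gx,gy,z [ 1.7 -3.   2.3] w 18.2 t 14.0
gauge xy TCP [ 0.33 50.05] z 61.3 F gx,gy,z [-0.4 -2.1  1.9] w 18.2 t 14.05
gauge xy TCP [ 0.36 50.09] z 61.3 F gx,gy,z [ 0.4 -2.7  2. ] w 18.5 t 14.1
```

Request:
send_rows(targets=[{"gripper": 1, "x": 0, "y": -0.05, "z": 0, "ax": 0, "ay": 0, "az": 0}, {"gripper": 1, "x": 0, "y": -0.05, "z": 0, "ax": 0, "ay": 0, "az": 0}, {"gripper": 1, "x": 0, "y": 0, "z": 0, "ax": 0, "ay": 0, "az": 0}])

```text
clock: 14.35
position: [585.4, 190.7, 61.3]
ee_rot: [0.997, -0.071, -0.001, 0.001]
contact_force: [-0.4, -5.8, 3.2]
gripper_width: 18.2
grasp_force: 58.7
```

```bash
python3 -c "
from g import *
st();arm.get_image('side');st();arm.get_image('side');st()"
```

```text
gauge xy TCP [ 0.33 50.63] z 61.3 F gx,gy,z [ 0.4 -5.8  3.2] w 18.2 t 14.35
gauge xy TCP [ 0.34 50.62] z 61.3 F gx,gy,z [ 0.9 -3.8  3.3] w 18.1 t 14.4
gauge xy TCP [ 0.32 50.62] z 61.3 F gx,gy,z [ 1.2 -5.   2.9] w 18.3 t 14.45
```

Request:
send_rows(targets=[{"gripper": 1, "x": 0, "y": -0.04, "z": 0, "ax": 0, "ay": 0, "az": 0}, {"gripper": 1, "x": 0, "y": -0.04, "z": 0, "ax": 0, "ay": 0, "az": 0}, {"gripper": 1, "x": 0, "y": -0.03, "z": 0, "ax": 0, "ay": 0, "az": 0}, {"gripper": 1, "x": 0, "y": 0, "z": 0, "ax": 0, "ay": 0, "az": 0}])

```text
clock: 14.78
position: [585.4, 191.0, 61.3]
ee_rot: [0.997, -0.071, -0.001, 0.002]
contact_force: [0.2, -7.3, 2.9]
gripper_width: 18.3
grasp_force: 58.8
```

```bash
python3 -c "
from g import *
st();arm.get_image('side');st();arm.get_image('side');st()"
```

```text
gauge xy TCP [ 0.3  50.98] z 61.3 F gx,gy,z [ 1.3 -7.2  2.9] w 18.3 t 14.7833
gauge xy TCP [ 0.29 51.01] z 61.3 F gx,gy,z [ 1.8 -6.9  3. ] w 18.4 t 14.8333
gauge xy TCP [ 0.28 51.02] z 61.3 F gx,gy,z [ 1.  -6.4  2.6] w 18.7 t 14.8833
```

Request:
send_rows(targets=[{"gripper": 0.2, "x": 0, "y": 0, "z": 0, "ax": 0, "ay": 0, "az": 0}, {"gripper": 0, "x": 0, "y": 0, "z": 0, "ax": 0, "ay": 0, "az": 0}, {"gripper": 0, "x": 0, "y": 0, "z": 0, "ax": 0, "ay": 0, "az": 0}, {"gripper": 0, "x": 0, "y": 0, "z": 0, "ax": 0, "ay": 0, "az": 0}, {"gripper": 0, "x": 0, "y": 0, "z": 0, "ax": 0, "ay": 0, "az": 0}])

```text
clock: 15.3
position: [586.1, 193.4, 61.3]
ee_rot: [0.997, -0.071, 0.0, -0.0]
contact_force: [-0.8, -0.4, -0.5]
gripper_width: 42.6
grasp_force: 0.0
```

Request:
send_rows(targets=[{"gripper": 0, "x": 0, "y": 0, "z": -1, "ax": 0, "ay": 0, "az": 0}, {"gripper": 0, "x": 0, "y": 0, "z": -3, "ax": 0, "ay": 0, "az": 0}, {"gripper": 0, "x": 0, "y": 0, "z": -3, "ax": 0, "ay": 0, "az": 0}, {"gripper": 0, "x": 0, "y": 0, "z": -3, "ax": 0, "ay": 0, "az": 0}, {"gripper": 0, "x": 0, "y": 0, "z": -2, "ax": 0, "ay": 0, "az": 0}])

```text
clock: 15.72
position: [587.1, 193.4, 185.6]
ee_rot: [0.997, -0.071, 0.002, -0.001]
contact_force: [1.1, 0.7, 0.2]
gripper_width: 42.2
grasp_force: 0.0
```

Request:
send_rows(targets=[{"gripper": -0.5, "x": 0, "y": 0, "z": 0, "ax": 0, "ay": 0, "az": 0}, {"gripper": -0.5, "x": 0, "y": 0, "z": 0, "ax": 0, "ay": 0, "az": 0}, {"gripper": -0.5, "x": 0, "y": 0, "z": 0, "ax": 0, "ay": 0, "az": 0}])

```text
clock: 15.97
position: [585.4, 192.7, 181.1]
ee_rot: [0.997, -0.071, -0.0, -0.0]
contact_force: [0.7, 0.0, -0.6]
gripper_width: 63.9
grasp_force: 0.0
```

Run:
```python
from g import *
st(); im,d,m=cap('wrist'); W=world(m,d)
cv2.imwrite('pics/rel.png',cv2.resize(im[80:330,150:450],(720,600))[...,::-1])
G=np.stack([(W[...,:2]-O)@X,(W[...,:2]-O)@Y,W[...,2]],-1)
for lo,hi in [(55,60),(60,65),(65,70),(72,78),(78,84),(84,89),(89,96)]:
    k=(G[...,2]>lo)&(G[...,2]<hi)&(np.abs(G[...,0])<20)&(np.abs(G[...,1]-50)<25)
    if k.any(): print(lo,k.sum(),'gx,gy,z min',np.round(G[k].min(0),1),'max',np.round(G[k].max(0),1))
k=(G[...,2]>59.5)&(G[...,2]<66)&(np.abs(G[...,0]-75)<20)&(np.abs(G[...,1]-15)<25)
print('rider',k.sum(),np.round(G[k].min(0),1),np.round(G[k].max(0),1))
```

```text
gauge xy TCP [3.000e-02 5.264e+01] z 181.1 F gx,gy,z [ 0.7  0.1 -0.6] w 63.9 t 15.9667
55 29 gx,gy,z min [-17.2  25.7  55. ] max [19.9 71.7 59.1]
60 11 gx,gy,z min [ 5.5 46.7 60.1] max [ 7.4 56.6 61.9]
72 34 gx,gy,z min [ 3.1 42.3 72.3] max [10.  60.3 77.9]
78 38 gx,gy,z min [ 2.8 42.6 78. ] max [ 9.8 61.1 83.9]
84 39 gx,gy,z min [ 2.  41.9 84.3] max [10.  60.9 88.8]
89 370 gx,gy,z min [-9.2 42.  89.5] max [ 9.9 60.8 94.8]
rider 382 [64.6  8.9 59.5] [85.4 22.9 64. ]
```

View pics/rel.png

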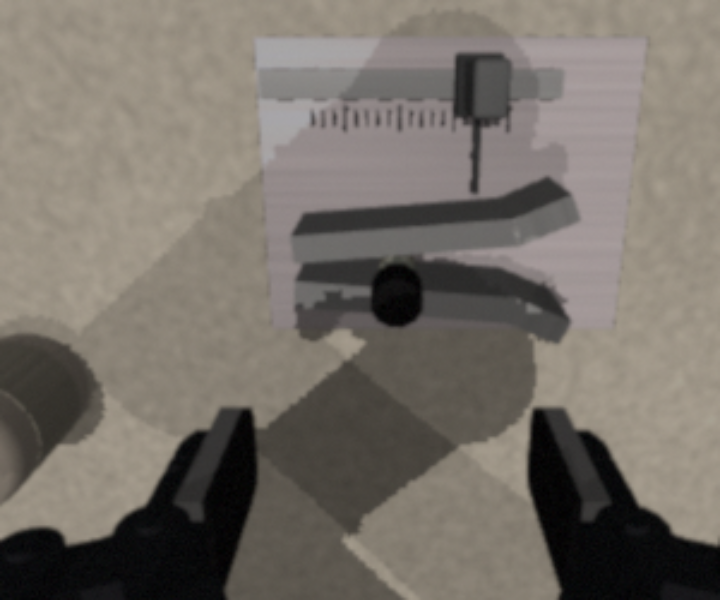

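The tube stands upright in the slot with its cap centred at about (397,295) px in the crop, and it is free of the gripper. By the same camera it is at gauge y = 51.4 and the rider is at y = 15.9. Next I'll go to the rider.

Request:
send_rows(targets=[{"gripper": -0.5, "x": 2.5, "y": 1.2, "z": 0, "ax": 0, "ay": 0, "az": 0}, {"gripper": -0.5, "x": 2.5, "y": 1.2, "z": 0, "ax": 0, "ay": 0, "az": 0}, {"gripper": -0.5, "x": 2.5, "y": 1.25, "z": 0, "ax": 0, "ay": 0, "az": 0}, {"gripper": -0.5, "x": 0, "y": 0, "z": 0, "ax": 0, "ay": 0, "az": 0}, {"gripper": -0.5, "x": 0, "y": 0, "z": 0, "ax": 0, "ay": 0, "az": 0}])

```text
clock: 16.43
position: [655.0, 144.8, 178.9]
ee_rot: [0.997, -0.072, -0.002, 0.001]
contact_force: [0.3, 0.2, -0.7]
gripper_width: 64.4
grasp_force: 0.0
```

Run:
```python
from g import *
st(); im,d,m=cap('wrist'); W=world(m,d)
G=np.stack([(W[...,:2]-O)@X,(W[...,:2]-O)@Y,W[...,2]],-1)
k=(G[...,2]>59.5)&(G[...,2]<66)&(np.abs(G[...,0]-75)<20)&(np.abs(G[...,1]-15)<25)
print('rider',k.sum(),np.round(G[k].min(0),1),np.round(G[k].max(0),1),np.median(G[k],0))
k=(G[...,2]>88)&(G[...,2]<98)&(np.abs(G[...,0])<15)&(np.abs(G[...,1]-51)<15)
print('cap',k.sum(),np.round(G[k].min(0),1),np.round(G[k].max(0),1),np.median(G[k],0))
```

```text
gauge xy TCP [75.8  15.26] z 178.9 F gx,gy,z [ 0.3  0.3 -0.7] w 64.4 t 16.4333
rider 303 [64.5  9.  59.6] [86.3 22.9 64.3] [76.11372531 15.96633477 62.18963459]
cap 310 [-8.7 42.4 88. ] [ 9.9 61.1 93.9] [ 1.98657261 51.34344253 92.37207352]
```

Request:
send_rows(targets=[{"gripper": -0.5, "x": 0, "y": -0.05, "z": 2.5, "ax": 0, "ay": 0, "az": 0}, {"gripper": -0.5, "x": 0, "y": 0, "z": 2.5, "ax": 0, "ay": 0, "az": 0}, {"gripper": -0.5, "x": 0, "y": 0, "z": 2.5, "ax": 0, "ay": 0, "az": 0}, {"gripper": -0.5, "x": 0, "y": 0, "z": 2.5, "ax": 0, "ay": 0, "az": 0}, {"gripper": -0.5, "x": 0, "y": 0, "z": 2, "ax": 0, "ay": 0, "az": 0}])

```text
clock: 16.9
position: [653.0, 147.0, 59.1]
ee_rot: [0.998, -0.071, -0.001, 0.001]
contact_force: [0.3, -0.7, 0.0]
gripper_width: 64.2
grasp_force: 0.0
```

Request:
send_rows(targets=[{"gripper": -0.5, "x": 0, "y": 0, "z": 1, "ax": 0, "ay": 0, "az": 0}, {"gripper": -0.5, "x": 0, "y": 0, "z": 1, "ax": 0, "ay": 0, "az": 0}, {"gripper": -0.5, "x": 0, "y": 0, "z": 0.5, "ax": 0, "ay": 0, "az": 0}, {"gripper": -0.5, "x": 0, "y": 0, "z": 0, "ax": 0, "ay": 0, "az": 0}, {"gripper": -0.5, "x": 0, "y": 0, "z": 0, "ax": 0, "ay": 0, "az": 0}])

```text
clock: 17.32
position: [655.6, 146.9, 37.2]
ee_rot: [0.997, -0.071, 0.001, -0.0]
contact_force: [1.2, -0.5, -0.6]
gripper_width: 64.1
grasp_force: 0.0
```

```bash
python3 -c "
from g import *
st()"
```

```text
gauge xy TCP [76.09 17.37] z 37.2 F gx,gy,z [ 1.3 -0.4 -0.6] w 64.1 t 17.3167
```

Request:
send_rows(targets=[{"gripper": -0.5, "x": -0.05, "y": 0.13, "z": 0.2, "ax": 0, "ay": 0, "az": 0}, {"gripper": -0.5, "x": 0, "y": 0, "z": 0.2, "ax": 0, "ay": 0, "az": 0}, {"gripper": -0.2, "x": 0, "y": 0, "z": 0, "ax": 0, "ay": 0, "az": 0}, {"gripper": 0, "x": 0, "y": 0, "z": 0, "ax": 0, "ay": 0, "az": 0}, {"gripper": 0.3, "x": 0, "y": 0, "z": 0, "ax": 0, "ay": 0, "az": 0}])

```text
clock: 17.73
position: [654.6, 145.3, 32.6]
ee_rot: [0.997, -0.071, 0.0, -0.0]
contact_force: [0.1, -0.9, -0.4]
gripper_width: 32.1
grasp_force: 0.0
```

Request:
send_rows(targets=[{"gripper": 0.45, "x": 0, "y": 0, "z": 0, "ax": 0, "ay": 0, "az": 0}, {"gripper": 0.55, "x": 0, "y": 0, "z": 0, "ax": 0, "ay": 0, "az": 0}, {"gripper": 0.6, "x": 0, "y": 0, "z": 0, "ax": 0, "ay": 0, "az": 0}, {"gripper": 0.6, "x": 0, "y": 0, "z": 0, "ax": 0, "ay": 0, "az": 0}])

```text
clock: 18.07
position: [654.4, 145.3, 32.3]
ee_rot: [0.997, -0.071, -0.0, 0.0]
contact_force: [0.1, 0.4, 0.1]
gripper_width: 17.2
grasp_force: 0.0
```

```bash
python3 -c "
from g import *
st();arm.get_image('side');st()"
```

```text
gauge xy TCP [75.15 15.66] z 32.3 F gx,gy,z [0.1 0.4 0.1] w 17.2 t 18.0667
gauge xy TCP [75.17 15.64] z 32.3 F gx,gy,z [-0.6 -0.4 -0.1] w 17.0 t 18.1167
```

Close fully on the rider, then slide by about 35.5 mm.

Request:
send_rows(targets=[{"gripper": 0.8, "x": 0, "y": 0, "z": 0, "ax": 0, "ay": 0, "az": 0}, {"gripper": 1, "x": 0, "y": 0, "z": 0, "ax": 0, "ay": 0, "az": 0}, {"gripper": 1, "x": 0, "y": 0, "z": 0, "ax": 0, "ay": 0, "az": 0}, {"gripper": 1, "x": 0, "y": 0, "z": 0, "ax": 0, "ay": 0, "az": 0}])

```text
clock: 18.45
position: [654.4, 145.3, 32.5]
ee_rot: [0.997, -0.071, 0.0, 0.0]
contact_force: [-1.1, -0.6, 0.6]
gripper_width: 12.9
grasp_force: 58.8
```

```bash
python3 -c "
from g import *
st();arm.get_image('side');st()"
```

```text
gauge xy TCP [75.15 15.62] z 32.5 F gx,gy,z [-1.  -0.8  0.6] w 12.9 t 18.45
gauge xy TCP [75.13 15.63] z 32.4 F gx,gy,z [-0.7 -0.5  1.6] w 12.9 t 18.5
```

Request:
send_rows(targets=[{"gripper": 1, "x": 0, "y": -0.3, "z": 0, "ax": 0, "ay": 0, "az": 0}, {"gripper": 1, "x": 0, "y": -0.3, "z": 0, "ax": 0, "ay": 0, "az": 0}, {"gripper": 1, "x": 0, "y": -0.3, "z": 0, "ax": 0, "ay": 0, "az": 0}, {"gripper": 1, "x": 0, "y": -0.3, "z": 0, "ax": 0, "ay": 0, "az": 0}, {"gripper": 1, "x": 0, "y": -0.3, "z": 0, "ax": 0, "ay": 0, "az": 0}])

```text
clock: 18.92
position: [656.6, 160.5, 32.4]
ee_rot: [0.997, -0.071, -0.0, 0.0]
contact_force: [-0.6, -0.6, 2.2]
gripper_width: 13.0
grasp_force: 59.1
```

Request:
send_rows(targets=[{"gripper": 1, "x": 0, "y": -0.3, "z": 0, "ax": 0, "ay": 0, "az": 0}, {"gripper": 1, "x": 0, "y": -0.3, "z": 0, "ax": 0, "ay": 0, "az": 0}, {"gripper": 1, "x": 0, "y": -0.3, "z": 0, "ax": 0, "ay": 0, "az": 0}, {"gripper": 1, "x": 0, "y": -0.3, "z": 0, "ax": 0, "ay": 0, "az": 0}, {"gripper": 1, "x": 0, "y": -0.3, "z": 0, "ax": 0, "ay": 0, "az": 0}])

```text
clock: 19.33
position: [658.7, 175.3, 32.4]
ee_rot: [0.997, -0.071, 0.0, -0.0]
contact_force: [-0.9, -1.0, 3.2]
gripper_width: 13.5
grasp_force: 59.3
```

Request:
send_rows(targets=[{"gripper": 1, "x": 0, "y": -0.3, "z": 0, "ax": 0, "ay": 0, "az": 0}, {"gripper": 1, "x": 0, "y": -0.2, "z": 0, "ax": 0, "ay": 0, "az": 0}, {"gripper": 1, "x": 0, "y": 0, "z": 0, "ax": 0, "ay": 0, "az": 0}, {"gripper": 1, "x": 0, "y": 0, "z": 0, "ax": 0, "ay": 0, "az": 0}, {"gripper": 1, "x": 0, "y": 0, "z": 0, "ax": 0, "ay": 0, "az": 0}])

```text
clock: 19.75
position: [659.5, 180.5, 32.5]
ee_rot: [0.997, -0.071, 0.0, -0.0]
contact_force: [-1.0, 1.0, 4.1]
gripper_width: 13.1
grasp_force: 59.3
```

```bash
python3 -c "
from g import *
st();arm.get_image('side');st()"
```

```text
gauge xy TCP [75.15 51.26] z 32.5 F gx,gy,z [-1.1  0.8  4.1] w 13.1 t 19.75
gauge xy TCP [75.13 51.16] z 32.5 F gx,gy,z [-2.   1.9  2.9] w 13.0 t 19.8
```

Within 0.2 mm. I'll release, lift clear and check.

Request:
send_rows(targets=[{"gripper": 0.4, "x": 0, "y": 0, "z": 0, "ax": 0, "ay": 0, "az": 0}, {"gripper": 0, "x": 0, "y": 0, "z": 0, "ax": 0, "ay": 0, "az": 0}, {"gripper": 0, "x": 0, "y": 0, "z": 0, "ax": 0, "ay": 0, "az": 0}, {"gripper": -0.3, "x": 0, "y": 0, "z": 0, "ax": 0, "ay": 0, "az": 0}, {"gripper": -0.3, "x": 0, "y": 0, "z": 0, "ax": 0, "ay": 0, "az": 0}])

```text
clock: 20.22
position: [659.4, 179.7, 32.0]
ee_rot: [0.997, -0.071, -0.0, 0.0]
contact_force: [-0.3, 0.1, -0.2]
gripper_width: 55.6
grasp_force: 0.0
```

Request:
send_rows(targets=[{"gripper": -0.3, "x": 0, "y": 0, "z": -1, "ax": 0, "ay": 0, "az": 0}, {"gripper": -0.3, "x": 0, "y": 0, "z": -3, "ax": 0, "ay": 0, "az": 0}, {"gripper": -0.3, "x": 0, "y": 0, "z": -4, "ax": 0, "ay": 0, "az": 0}, {"gripper": -0.3, "x": 0, "y": 0, "z": -4, "ax": 0, "ay": 0, "az": 0}, {"gripper": -0.3, "x": 0, "y": 0, "z": -3, "ax": 0, "ay": 0, "az": 0}])

```text
clock: 20.63
position: [660.4, 180.0, 187.2]
ee_rot: [0.997, -0.071, 0.002, -0.001]
contact_force: [1.2, 0.3, 0.5]
gripper_width: 55.5
grasp_force: 0.0
```

Request:
send_rows(targets=[{"gripper": -0.3, "x": 0, "y": 1, "z": 0, "ax": 0, "ay": 0, "az": 0}, {"gripper": -0.3, "x": 0, "y": 1, "z": 0, "ax": 0, "ay": 0, "az": 0}, {"gripper": -0.3, "x": 0, "y": 0, "z": 0, "ax": 0, "ay": 0, "az": 0}, {"gripper": -0.3, "x": 0, "y": 0, "z": 0, "ax": 0, "ay": 0, "az": 0}, {"gripper": -0.3, "x": 0, "y": 0, "z": 0, "ax": 0, "ay": 0, "az": 0}])

```text
clock: 21.05
position: [655.9, 159.8, 180.8]
ee_rot: [0.997, -0.071, -0.001, 0.001]
contact_force: [0.3, 0.1, 0.1]
gripper_width: 55.7
grasp_force: 0.0
```

Run:
```python
from g import *
st(); im,d,m=cap('wrist'); W=world(m,d)
cv2.imwrite('pics/fin.png',cv2.resize(im[100:400,120:500],(760,600))[...,::-1])
G=np.stack([(W[...,:2]-O)@X,(W[...,:2]-O)@Y,W[...,2]],-1)
k=(G[...,2]>59.5)&(G[...,2]<66)&(np.abs(G[...,0]-75)<20)&(np.abs(G[...,1]-51)<25)
print('rider',k.sum(),np.round(G[k].min(0),1),np.round(G[k].max(0),1),np.median(G[k],0))
for lo,hi in [(72,80),(80,88),(88,98)]:
  k=(G[...,2]>lo)&(G[...,2]<hi)&(np.abs(G[...,0])<15)&(np.abs(G[...,1]-51)<15)
  if k.any(): print('cap',k.sum(),np.round(G[k].min(0),1),np.round(G[k].max(0),1),np.median(G[k],0))
```

```text
gauge xy TCP [74.58 30.18] z 180.8 F gx,gy,z [0.3 0.2 0.1] w 55.7 t 21.05
rider 294 [65.  44.7 59.6] [86.  58.6 64.3] [76.15717159 51.44896655 62.2142345 ]
cap 71 [ 2.4 42.2 72.1] [10.5 60.9 79.8] [ 8.41097798 50.16907353 76.17034864]
cap 88 [-1.7 41.9 80.1] [10.3 60.9 87.9] [ 8.44935956 50.37105248 84.1421761 ]
cap 303 [-8.8 42.7 88. ] [10.3 61.3 94. ] [ 2.04606692 51.4568186  92.32720431]
```

View pics/fin.png

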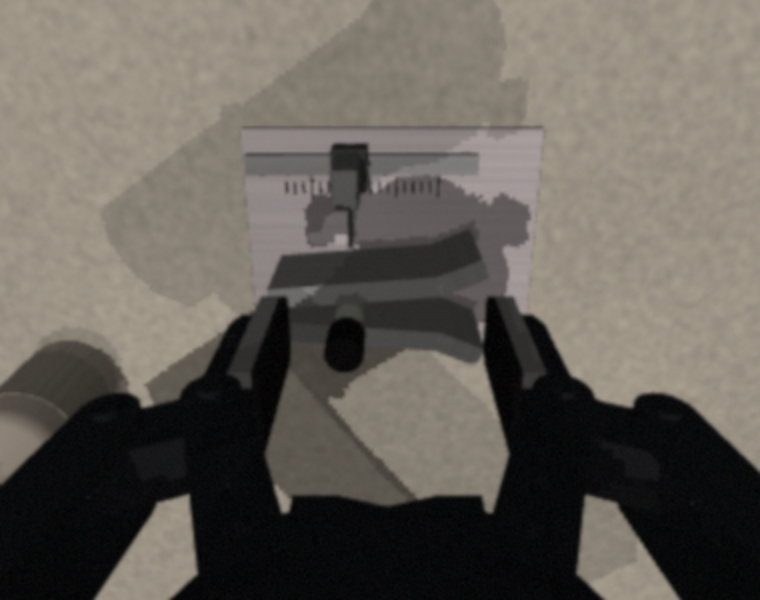

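The tube is upright in the slot with its cap at about (344,345) px. The rider's pointer at (351,235) is level with it: the rider measures y = 51.5 and the tube 51.5. The gripper is well clear, so I'm handing in.

```bash
python3 -c "
from bench import arm
print(arm.job_done())"
```

```text
the job is handed in; nothing more can be done
None
```

The tube is wedged upright in the slot at gauge y ≈ 51 mm (about 7 N along the slot), the rider's pointer measures level with it to within about 0.2 mm, the gripper is clear, and the job was handed in at about 21 s of the 67 s allowed; no verdict was returned.

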